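# Clear the bench vice and clamp a watch case

### The job

Someone left the steel bench block lying between the jaws of the small vice: lift it out and set it flat, wholly on the cork pad. Then lay the watch case flat, dial up, on the vice bed, midway across the jaws and with its two lug ends pointing out of the vice's open sides, and slide the moving jaw in by its knob until the case is held against the fixed jaw with no play, without crushing it. Do not disturb the pot, bottle, loupe or tweezers.

Things in the scene. Friction and masses are not known exactly. Their poses are not given: they have to be found in the camera images.
- vice: Small steel vice fixed to the bench. Origin: centre of its underside; x runs along the bed from moving to fixed jaw, z up. Base 210 x 90 x 10 mm. Bed: flat bar along x, 40 mm wide, top at z = 35 mm. Jaws: 50 mm wide (y), 26 mm thick (x), tops at z = 50 mm. Fixed jaw's clamping face at x = +45 mm. Open on both y sides.
- jaw (a joint): Travel of the moving jaw in m, 0 = fully open, growing towards the fixed jaw (along the vice's +x), limit 0.075. Its clamping face is at vice x = -45 mm + travel, so the opening between the jaws is 90 mm - travel. It slides with about 3 N of friction and stays where it is left.
- jaw_knob (a point): Centre of the upright round aluminium knob on top of the moving jaw: 18 mm diameter, 24 mm tall (from 54 to 78 mm above the bench; this point at 66 mm). It moves with the jaw; the jaw's clamping face is 13 mm ahead of it in vice x.
- block: Loose plain steel bench block, 40 (x) x 30 (y) x 25 (z) mm, about 0.25 kg, a few small dark holes on top; starts lying on the vice bed between the jaws. Origin: centre of its underside.
- pad: Square cork pad fixed on the bench, 120 x 120 mm, 5 mm thick. Origin: centre of its underside.
- case: Loose steel wrist-watch case, no strap or crown, dial up on the bench: round body 40 mm in diameter, 11 mm thick, white dial with hands on top. Lug ends stick out at +y and -y, each 24 mm wide (x), 1 to 9 mm above the underside, with flat ends; 48 mm over both along y. About 80 g. Origin: centre of its underside.
- pot: Bystander: open white plastic pot, 60 mm diameter, 36 mm tall. Origin: centre of its underside.
- bottle: Bystander: glass bottle, 50 mm diameter, 100 mm tall. Origin: centre of its underside.
- loupe: Bystander: black eye loupe standing on end, 36 mm diameter, 34 mm tall. Origin: centre of its underside.
- tweezers: Bystander: steel tweezers lying along their x axis, about 122 mm long, 10 mm wide, 8 mm high. Origin: underside, near mid-length.
Not all that is in view belongs to the job. Leave any yellow look-alike of the case alone.

How it is judged:
By the outcome, as a careful person would: the job done as asked, in the order asked, and still so for the second after the job is handed in, with the robot touching nothing.
It also fails if it takes over 69 s, if anything falls off the work surface, if the arm or the gripper's body presses on something with over 40 N, if the wrist force passes 120 N, or if a joint passes its speed limit or range.

### The arm

A 7-joint arm with a two-finger parallel gripper is mounted at the origin on the work surface. World frame = base frame: x ahead of the robot, y to its left, z up, the work surface at z = 0. Lengths are in m, angles in rad, forces in N, time in s.
With the tool pointing down it reaches from about 0.425 to 0.875 m from the base axis. Payload 8.4 kg.
Tool frame: the origin (TCP) lies between the finger pads; the fingertips stand 8 mm ahead of it and the grasp point (between the pads) lies 11 mm behind it; z points along the fingers, y is the line along which they close (so a half turn about z gives the same grasp; the last joint's range is limited). The gripper opens to 85 mm and grips with 20 to 120 N. Pads are 22 mm wide; open, the fingers measure 114 mm over their backs; the gripper's body (76 mm by 85 mm) begins 54 mm behind the grasp point. The pads swing forward as they close: fully open they stand 13 mm farther back than shut.
Start: joints at [-1.256, 0.333, 0.04, 1.465, -0.013, 1.343, -0.059], TCP at [0.261, 0.595, 0.239] pointing down, gripper open.
Joint ranges: [-2.58, 2.58], [-0.38, 2.09], [-1.3, 1.39], [0.25, 2.4], [-1.5, 4.64], [0.08, 2.09], [-2.65, 2.65]. Speed limits (rad/s): [2.22, 2.22, 2.79, 2.79, 3.14, 3.14, 3.14].

### API

Orientations are given as a unit quaternion [w, x, y, z].
In Python, from workcell import bot, grab_frame, ticket, masks_of, tip_of gives the robot as it stands.
- The arm moves only by the tool drive_tool, never from a script. Its argument "deltas" is a list of rows, each a list of 3 entries, a list of its own where there are three numbers: the shift along the tool's x, y, z as a fraction of full scale, then the turn, a rotation vector about the tool's x, y, z as a fraction of full scale, then the opening, from -1 (shut) to 1 (fully open). A call has 1 to 5 rows; each row is the pose to reach, as a shift and turn from the pose commanded when the call began, along the tool's axes at that moment; what a row does not reach only later rows make up. Full scale, the value 1, is 200 mm for a shift and pi/2 rad for a turn. A row lasts 1/12 s, in which the tool goes at most 41.7 mm and 7.16 degrees, less where a joint would pass 70% of its speed; a pose out of reach is approached as far as the arm can. A call with a number of a shift or a turn outside -1 to 1 is refused whole. A call with a gripper value outside its range is refused whole. The fingers move at their own pace and stop on an object; "grip_force" is the grip in N (left out, the last holds). Time passes only in rows, so rows that repeat a pose let the fingers close. It gives the time, the measured TCP pose, the force, the opening and the grip force at its end, in the units of the state.
- bot.sense(): the state, without advancing time (a new reading comes with each control period).
- grab_frame(name): name is "side" or "top"; returns a dict with "img" (400x640x3 uint8, red, green, blue), "intrinsics" (3x3 intrinsics, pixels), "rvec" (rotation vector, rad) and "tvec" (3), from world to camera coordinates, as OpenCV has them. Camera axes: x right, y down, z forward; pixel columns grow to the right and rows downward; lengths in m; the calibration is good to about 2 mm. A picture is of the moment at which its call begins. There is no depth.
- ticket.hand_in(): hands the job in; it is judged then, once.
Trained networks look in the newest picture that a camera, given by its name, has taken for a name from the list of things; names that differ only in an ending like _2 or _b are one class to them, and where a whole thing is asked for, a point or a joint stands for the part that bears it (a point fixed in the world has none). Each returns a list of dicts, best first, with "p" (0 to 1); they miss things now and then, are a little off and sometimes report something else, mostly with a low value. They report only what shows in the picture. A call takes as long as a camera call. They do not tell look-alikes from the thing itself.
- masks_of(camera, thing): "region" (400x640 bool, what is visible of it) and "extent" ([left, top, right, bottom] in pixels, round what is visible of it).
- tip_of(camera, thing): "uv" ([column, row] in pixels: a listed point, or the origin of a listed thing).
The state is a dict: "t": time; "joint_pos": joint angles; "joint_vel": joint speeds; "effort": joint torques, N m; "ee_pos": TCP position; "tool_rot": TCP orientation; "force": force on the tool from outside, world axes, zero at the start; "ft_torque": the same for the moment, N m; "finger_gap": opening from 0.0 (shut) to 1.0 (fully open); "gripper_force": force on a finger pad.
Only numpy, scipy, OpenCV 4.12 (cv2) and the standard library are available. Lean on these libraries where they do the work, as an engineer would, in place of code of your own. Each camera call takes 0.05 s, during which the arm holds its last target. There are 200 camera calls.

## Working session

There is one attempt and no reset: what is moved stays moved. The work goes in short steps, Python scripts to look and compute and a tool call to move; the robot and the scene stay as the last step left them, time stands still between calls to the robot, and variables do not carry over. Pictures are saved under pics/ and viewed, at most 10 in all, crops included, and the job is handed in when it is done.

Besides the shell and the picture viewer there is one more tool, called after "Call:" as name(argument=value, ...), one argument or row to a line, values as JSON. drive_tool: Moves the arm, as the interface text tells. Shift numbers are shares of 200 mm and turn numbers shares of pi/2 rad, none past 1 either way. Its arguments: {"type":"object","properties":{"deltas":{"type":"array","items":{"type":"array"}},"grip_force":{"type":"number"}},"required":["deltas"]}

```bash
mkdir -p pics; ls; cat > h.py <<'E'
import numpy as np, cv2
from scipy.spatial.transform import Rotation as R
from workcell import bot, grab_frame, ticket, masks_of, tip_of
def cam(n):
    f=grab_frame(n); f['Rm']=cv2.Rodrigues(np.array(f['rvec'],float))[0]; f['K']=np.array(f['intrinsics'],float); f['t']=np.array(f['tvec'],float).reshape(3); return f
def ray(f,uv,z):
    d=f['Rm'].T@np.linalg.solve(f['K'],[uv[0],uv[1],1]); c=-f['Rm'].T@f['t']
    return c+d*(z-c[2])/d[2]
def proj(f,p):
    q=f['K']@(f['Rm']@np.array(p,float)+f['t']); return q[:2]/q[2]
E
python3 - <<'E'
from h import *
s=bot.sense(); print(s)
for n in ['top','side']:
    f=cam(n); cv2.imwrite(f'pics/{n}0.png',f['img'][:,:,::-1])
    print(n,-f['Rm'].T@f['t'])
    for th,z in [('vice',0),('jaw',0.05),('jaw_knob',.066),('block',.035),('pad',0),('case',0),('pot',0),('bottle',0),('loupe',0),('tweezers',0)]:
        for d in tip_of(n,th)[:3]: print(th,round(d['p'],2),np.round(d['uv'],1),np.round(ray(f,d['uv'],z),4))
E
```

```text
pics
{'t': 0.0, 'joint_pos': array([-1.25620129,  0.33386914,  0.03986231,  1.46628067, -0.01341594,
        1.34332207, -0.05850939]), 'joint_vel': array([ 0.00036813,  0.00042223,  0.00131794,  0.00127221,  0.00037826,
       -0.00043471,  0.00014621]), 'effort': array([-7.12322822e-05, -6.58547330e+01,  1.36494499e+00, -4.05555117e+01,
        1.66020531e-02,  1.24539671e-02, -4.01420294e-06]), 'ee_pos': array([0.26118795, 0.59471722, 0.2384435 ]), 'tool_rot': array([-1.22035596e-04,  2.05434049e-01,  9.78670629e-01, -7.97407134e-04]), 'force': array([-0.45981531,  0.19699049, -0.26530714]), 'ft_torque': array([0.0298808 , 0.03394573, 0.00750701]), 'gripper_force': 0.0, 'finger_gap': 1.0027603437382246}
top [ 0.46047939 -0.09517746  1.07912499]
vice 0.63 [270.2 230. ] [0.5313 0.0312 0.    ]Traceback (most recent call last):
  File "<stdin>", line 7, in <module>
ValueError: it knows: block, bottle, case, jaw_knob, loupe, pad, pot, tweezers, vice
```

View pics/top0.png

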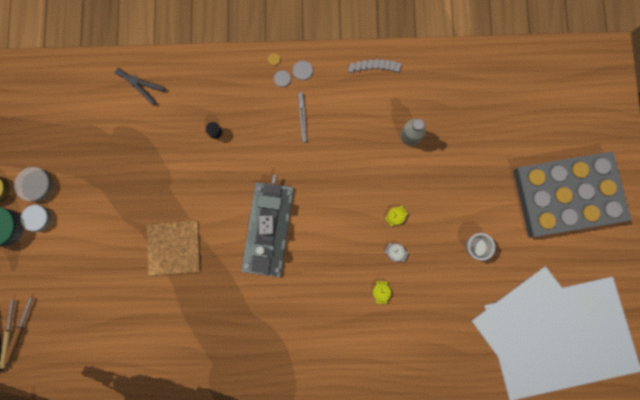

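The top view shows the vice around (268,230) with its knob at (260,251), the block at (266,225), the pad at (173,248) and the white case at (397,252). The yellow look-alikes are at (397,215) and (382,292), the pot at (481,247), the bottle at (414,131), the loupe at (214,130) and the tweezers at (303,117).

```bash
python3 - <<'E'
from h import *
for n in ['top','side']:
    f=cam(n); cv2.imwrite(f'pics/{n}1.png',f['img'][:,:,::-1])
    print(n,-f['Rm'].T@f['t'],f['K'][0,0])
    for th,z in [('vice',0),('jaw_knob',.066),('block',.035),('pad',0),('case',0),('pot',0),('bottle',0),('loupe',0),('tweezers',0)]:
        for d in tip_of(n,th)[:3]: print(th,round(d['p'],2),np.round(d['uv'],1),np.round(ray(f,d['uv'],z),4))
        if th in('vice','pad','case','block'):
            for d in masks_of(n,th)[:3]:
                m=d['region'].astype(np.uint8); c=cv2.findNonZero(m)
                r=cv2.boxPoints(cv2.minAreaRect(c)); print('   mask',round(d['p'],2),d['extent'],[list(np.round(ray(f,p,z)[:2],4)) for p in r])
    if n=='top':
        im=f['img'][:,:,::-1]
        a=cv2.resize(im[165:295,225:315],None,fx=4,fy=4,interpolation=cv2.INTER_CUBIC)
        b=cv2.resize(im[187:317,355:435],None,fx=4,fy=4,interpolation=cv2.INTER_CUBIC)
        cv2.imwrite('pics/topc.png',np.hstack([a,b]))
E
```

```text
top [ 0.46047939 -0.09517746  1.07912499] 463.2370050952356
vice 0.32 [397.  252.5] [ 0.4743 -0.2616  0.    ]
   mask 0.7 [241.1, 175.9, 292.4, 275.6] [[np.float64(0.4386), np.float64(0.1018)], [np.float64(0.6672), np.float64(0.0641)], [np.float64(0.6495), np.float64(-0.0294)], [np.float64(0.4222), np.float64(0.0106)]]
jaw_knob 0.8 [259.7 247.6] [0.489  0.0466 0.066 ]
block 0.77 [263.5 223.2] [0.5447 0.0422 0.035 ]
   mask 0.61 [257.8, 213.1, 275.6, 233.7] [[np.float64(0.5612), np.float64(0.0525)], [np.float64(0.5606), np.float64(0.0206)], [np.float64(0.5221), np.float64(0.0208)], [np.float64(0.5227), np.float64(0.0525)]]
pad 0.94 [169.  247.9] [0.4937 0.2682 0.    ]
   mask 0.9 [144.1, 220.0, 198.6, 275.2] [[np.float64(0.5534), np.float64(0.3282)], [np.float64(0.56), np.float64(0.2034)], [np.float64(0.4382), np.float64(0.1926)], [np.float64(0.4315), np.float64(0.3155)]]
case 0.68 [398.8 218.4] [ 0.553  -0.2689  0.    ]
case 0.59 [396.6 251.6] [ 0.4764 -0.2608  0.    ]
case 0.51 [379.1 292.8] [ 0.3837 -0.2173  0.    ]
   mask 0.76 [385.9, 244.8, 407.6, 261.5] [[np.float64(0.4691), np
[... 1851 characters left out ...]
57 -0.2693  0.    ]
case 0.95 [260.9 306.7] [ 0.4735 -0.2562  0.    ]
case 0.85 [214.2 294.1] [ 0.3834 -0.2127  0.    ]
   mask 0.91 [252.9, 294.0, 273.5, 320.7] [[np.float64(0.4495), np.float64(-0.2714)], [np.float64(0.4642), np.float64(-0.2186)], [np.float64(0.5026), np.float64(-0.2408)], [np.float64(0.486), np.float64(-0.2914)]]
   mask 0.77 [294.7, 293.7, 319.2, 318.4] [[np.float64(0.5317), np.float64(-0.2528)], [np.float64(0.5619), np.float64(-0.223)], [np.float64(0.5892), np.float64(-0.2684)], [np.float64(0.5594), np.float64(-0.2953)]]
bottle 0.96 [413.  309.6] [ 0.7535 -0.3045  0.    ]
loupe 0.56 [360.4 173.8] [0.7593 0.158  0.    ]
tweezers 0.7 [399.1 222.4] [ 0.803  -0.0613  0.    ]
```

View pics/topc.png

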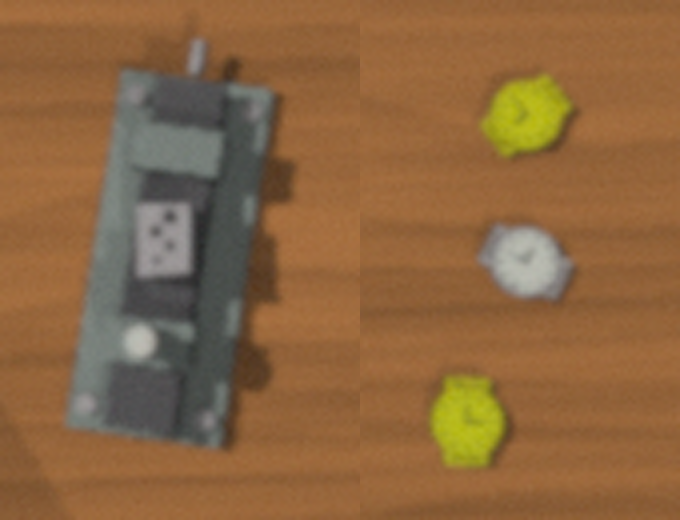

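View pics/side1.png

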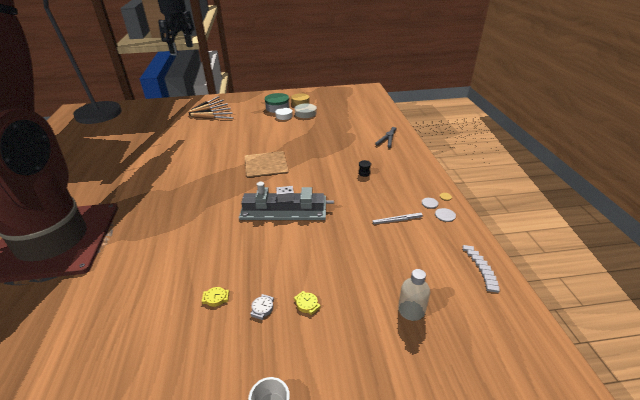

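The crops give the corners I need. Vice base: (255,182), (293,188), (281,277), (242,272). Block top: about (259,216) to (273,234). The white case is centred at (396.5,252.5), with its lugs pointing up-left and down-right. The side view agrees, and nothing stands near the vice.

```bash
python3 - <<'E'
from h import *
f=cam('top'); im=f['img'].astype(int)
def pr(n,pts,z):
    w=np.array([ray(f,p,z)[:2] for p in pts]); c=w.mean(0); print(n,np.round(c,4),np.round(w-c,4).tolist()); return w
o=np.array([225,165])
w=pr('base',[np.array(p)/4+o for p in [(120,70),(273,92),(225,448),(67,428)]],.01)
for a,b in [(3,0),(2,1)]: d=w[b]-w[a]; print(np.degrees(np.arctan2(d[1],d[0])),np.hypot(*d))
for a,b in [(1,0),(2,3)]: d=w[b]-w[a]; print(np.degrees(np.arctan2(d[1],d[0]))-90,np.hypot(*d))
w=pr('fixedjaw',[np.array(p)/4+o for p in [(138,126),(223,130),(219,178),(132,172)]],.05)
w=pr('knob',[np.array((140,341))/4+o],.078)
# block top by brightness threshold, case by gray mask
for n,(x0,y0,x1,y1),z in [('block',(255,210,280,238),.06),('case',(380,238,414,268),.008)]:
    c=im[y0:y1,x0:x1]; 
    if n=='block': m=(c.min(2)>105)
    else: m=(c[:,:,0]-c[:,:,2]<45)&(c.min(2)>60)
    m=cv2.resize(m.astype(np.uint8)*255,None,fx=1,fy=1)
    m=cv2.morphologyEx(m,cv2.MORPH_CLOSE,np.ones((3,3)))
    k,l,s,cc=cv2.connectedComponentsWithStats(m); i=1+s[1:,4].argmax()
    r=cv2.minAreaRect(np.argwhere(l==i)[:,::-1].astype(np.float32)+np.array([x0,y0],np.float32)); print(n,s[i,4],r)
    w=pr(n,cv2.boxPoints(r),z)
    for a,b in [(0,1),(1,2)]: d=w[b]-w[a]; print('  edge ang',np.degrees(np.arctan2(d[1],d[0])),np.hypot(*d))
    pts=np.argwhere(l==i)[:,::-1]+[x0,y0]; print('  centroid',ray(f,pts.mean(0),z), 'pca',cv2.PCACompute2(np.array([ray(f,p,z)[:2] for p in pts]),None)[1:3])
g=cam('side')
for n,p in [('base',[.54,.033,.01]),('fixedj',[.6,.022,.05]),('knob',[.4885,.043,.078]),('block',[.54,.035,.06]),('case',[.475,-.259,.011])]: print(n,proj(g,p))
s=g['img'][:,:,::-1]
cv2.imwrite('pics/sidec.png',np.hstack([cv2.resize(s[170:230,235:345],None,fx=5,fy=5,interpolation=cv2.INTER_CUBIC),cv2.resize(s[285:345,240:285],None,fx=5,fy=5,interpolation=cv2.INTER_CUBIC)]))
E
```

```text
base [0.5323 0.0355] [[0.1104, 0.0299], [0.0956, -0.0598], [-0.1093, -0.0303], [-0.0966, 0.0602]]
-8.32550026805704 0.2092490687948757
-8.196416013712598 0.2069994282808117
-9.385561532889213 0.09093924569800772
-7.969565242343393 0.09139180301050374
fixedjaw [0.5889 0.0267] [[0.0149, 0.0225], [0.0117, -0.0254], [-0.0154, -0.023], [-0.0111, 0.0259]]
knob [0.4829 0.0443] [[0.0, 0.0]]
block 326 ((263.5, 221.5), (23.0, 17.0), 90.0)
block [0.5465 0.039 ] [[0.0258, 0.0189], [0.0251, -0.019], [-0.0258, -0.0187], [-0.0252, 0.0188]]
  edge ang -91.06547855932634 0.03781798353714863
  edge ang 179.75878643008687 0.05094390019453745
  centroid [0.54281194 0.03938159 0.06      ] pca (array([[ 0.81734903,  0.57614284],
       [-0.57614284,  0.81734903]]), array([[0.00019164],
       [0.0001035 ]]))
case 337 ((396.0, 252.0), (18.0, 22.0), 90.0)
case [ 0.4754 -0.2581] [[0.0209, 0.0243], [0.02, -0.0259], [-0.0209, -0.0242], [-0.0201, 0.0258]]
  edge ang -90.96910323022759 0.050278142137104125
  edge ang 177.57891264833185 0.04091792424917672
  centroid [ 0.47534164 -0.25837336  0.008     ] pca (array([[ 0.52643794,  0.85021356],
       [ 0.85021356, -0.52643794]]), array([[0.00018839],
       [0.00010292]]))
base [285.32045823 205.66868043]
fixedj [309.28870938 192.97988145]
knob [261.49193706 182.79255846]
block [283.81388162 188.83925045]
case [261.0739847  304.12425602]
```

View pics/sidec.png

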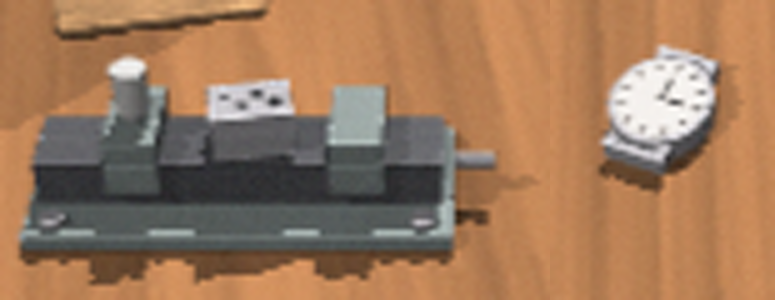

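Call:
drive_tool(
  deltas=[
    [[-0.767, -0.641, 0], [0, 0, -0.263], 1],
    [[-0.767, -0.641, 0], [0, 0, -0.263], 1],
    [[-0.767, -0.641, 0], [0, 0, -0.263], 1],
    [[-0.767, -0.641, 0], [0, 0, -0.263], 1],
    [[-0.767, -0.641, 0], [0, 0, -0.263], 1],
  ],
)

```text
t: 2.02
ee_pos: [0.3518, 0.413, 0.2395]
tool_rot: [0.0, -0.0, 1.0, -0.0]
force: [0.5, 0.2, 0.1]
finger_gap: 1.0
gripper_force: 0.0
```

```bash
cat >> h.py <<'E'
def go(x,y,z,phi):
    "fractions of drive_tool to reach a TCP pose with tool y at world angle phi (deg), from the measured pose"
    s=bot.sense(); q=s['tool_rot']; Rt=R.from_quat([q[1],q[2],q[3],q[0]])
    c,n=np.cos(np.radians(phi)),np.sin(np.radians(phi))
    T=R.from_matrix(np.array([[-n,c,0],[c,n,0],[0,0,-1]]).T if 0 else np.column_stack([[-n,c,0],[c,n,0],[0,0,-1]]))
    d=Rt.inv().apply(np.array([x,y,z])-s['ee_pos'])/.2; r=(Rt.inv()*T).as_rotvec()/(np.pi/2)
    print('shift',np.round(d,4),'norm mm',round(np.linalg.norm(d)*200,1),'turn',np.round(r,4),'t',s['t'],'pos',np.round(s['ee_pos'],4),'F',np.round(s['force'],1),'gap',round(s['finger_gap'],3))
E
sed -i 's/np.array(\[\[-n,c,0\],\[c,n,0\],\[0,0,-1\]\]).T if 0 else //' h.py
python3 -c "
from h import *
go(.5405,.0325,.14,90)"
```

```text
shift [-0.9424 -1.9027  0.4983] norm mm 436.2 turn [-0.0001  0.0003  0.0003] t 2.0167 pos [0.3518 0.413  0.2395] F [0.5 0.2 0.1] gap 1.0
```

Call:
drive_tool(
  deltas=[
    [[-0.46, -0.92, 0.1], [0, 0, 0], 1],
    [[-0.46, -0.92, 0.1], [0, 0, 0], 1],
    [[-0.46, -0.92, 0.1], [0, 0, 0], 1],
    [[-0.46, -0.92, 0.1], [0, 0, 0], 1],
    [[-0.46, -0.92, 0.1], [0, 0, 0], 1],
  ],
)

```text
t: 2.43
ee_pos: [0.4428, 0.2298, 0.2195]
tool_rot: [0.0, 0.001, 1.0, 0.0]
force: [1.7, 0.4, 0.5]
finger_gap: 1.0
gripper_force: 0.0
```

Call:
drive_tool(
  deltas=[
    [[-0.48, -0.98, 0.2], [0, 0, 0], 1],
    [[-0.48, -0.98, 0.2], [0, 0, 0], 1],
    [[-0.48, -0.98, 0.2], [0, 0, 0], 1],
    [[-0.48, -0.98, 0.2], [0, 0, 0], 1],
    [[-0.48, -0.98, 0.2], [0, 0, 0], 0.1],
  ],
)

```text
t: 2.85
ee_pos: [0.5327, 0.046, 0.1819]
tool_rot: [0.001, 0.0, 1.0, 0.0]
force: [1.9, -0.1, -0.8]
finger_gap: 0.881
gripper_force: 0.0
```

```bash
python3 -c "
from h import *
go(.5405,.0325,.048,90)"
```

```text
shift [-0.0381 -0.0677  0.6694] norm mm 134.8 turn [ 0.0002  0.0006 -0.0003] t 2.85 pos [0.5327 0.046  0.1819] F [ 1.9 -0.1 -0.8] gap 0.881
```

Call:
drive_tool(
  deltas=[
    [[0, 0, 0.3], [0, 0, 0], 0.3],
    [[0, 0, 0.3], [0, 0, 0], 0.3],
    [[0, 0, 0.3], [0, 0, 0], 0.3],
    [[0, 0, 0.3], [0, 0, 0], 0.3],
  ],
)

```text
t: 3.18
ee_pos: [0.5316, 0.0478, 0.1215]
tool_rot: [-0.001, 0.0, 1.0, -0.0]
force: [0.0, 0.0, 1.1]
finger_gap: 0.652
gripper_force: 0.0
```

```bash
python3 -c "
from h import *
f=cam('side');g=cam('top')
for n,im in(('s',f['img'][130:230,225:345]),('t',g['img'][165:265,215:335])):
  cv2.imwrite('pics/a'+n+'.png',cv2.resize(im[:,:,::-1],None,fx=5,fy=5,interpolation=cv2.INTER_CUBIC))
go(.5405,.0325,.046,90)"
```

```text
shift [-0.0366 -0.0803  0.3869] norm mm 79.4 turn [0.0004 0.0013 0.0001] t 3.2833 pos [0.533  0.0485 0.1234] F [0.8 0.1 0.8] gap 0.652
```

View pics/as.png

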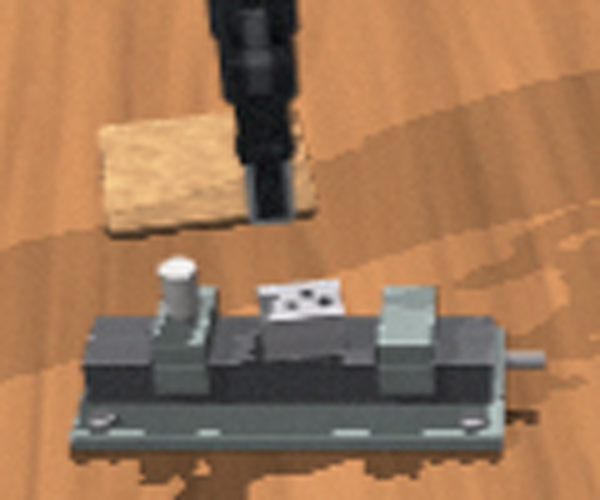

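The gripper is above the vice with its near fingertip at crop (270,220), and the block is still lying at crop (300,300). I'll check that the projected tip position agrees with the picture.

```bash
python3 -c "
from h import *
f=cam('side'); s=bot.sense(); p=s['ee_pos']
for dz in (-.008,-.004,0): print((proj(f,p+[0,-.032,dz])-[225,130])*5)
b=np.array([.5405,.0325,.06]); print((proj(f,b)-[225,130])*5)
for c in [(258,287),(337,281),(344,314),(266,321)]: print(ray(f,np.array(c)/5+[225,130],.06))
"
```

```text
[272.94634679 219.645     ]
[272.25192195 212.2865731 ]
[271.55360849 204.88694071]
[295.4434822  297.08425768]
[0.52306028 0.04383189 0.06      ]
[0.56139938 0.0426889  0.06      ]
[0.56244245 0.01497605 0.06      ]
[0.52542613 0.01529128 0.06      ]
```

Call:
drive_tool(
  deltas=[
    [[-0.045, -0.085, 0.15], [0, 0, 0], 0.3],
    [[-0.045, -0.085, 0.28], [0, 0, 0], 0.3],
    [[-0.045, -0.085, 0.37], [0, 0, 0], 0.3],
    [[-0.045, -0.085, 0.37], [0, 0, 0], 0.3],
    [[-0.045, -0.085, 0.37], [0, 0, 0], 0.3],
  ],
)

```text
t: 3.75
ee_pos: [0.5414, 0.0313, 0.0486]
tool_rot: [0.0, 0.0, 1.0, 0.0]
force: [0.1, -0.2, 0.1]
finger_gap: 0.649
gripper_force: 0.0
```

```bash
python3 -c "
from h import *
go(.542,.031,.046,90)"
```

```text
shift [-0.0029 -0.0016  0.013 ] norm mm 2.7 turn [ 0.      0.0001 -0.    ] t 3.75 pos [0.5414 0.0313 0.0486] F [ 0.1 -0.2  0.1] gap 0.649
```

Close on the block.

Call:
drive_tool(
  deltas=[
    [[0, 0, 0.01], [0, 0, 0], -0.6],
    [[0, 0, 0.01], [0, 0, 0], -0.6],
    [[0, 0, 0.01], [0, 0, 0], -0.6],
    [[0, 0, 0.01], [0, 0, 0], -0.6],
    [[0, 0, 0.01], [0, 0, 0], -0.6],
  ],
  grip_force=40,
)

```text
t: 4.17
ee_pos: [0.5425, 0.0316, 0.0476]
tool_rot: [0.001, 0.0, 1.0, 0.001]
force: [-1.0, 2.0, 8.3]
finger_gap: 0.342
gripper_force: 40.8
```

Call:
drive_tool(
  deltas=[
    [[0, 0, 0], [0, 0, 0], -0.6],
    [[0, 0, 0], [0, 0, 0], -0.6],
    [[0, 0, -0.1], [0, 0, 0], -0.6],
    [[0, 0, -0.25], [0, 0, 0], -0.6],
    [[0, 0, -0.4], [0, 0, 0], -0.6],
  ],
)

```text
t: 4.58
ee_pos: [0.5403, 0.0307, 0.1267]
tool_rot: [-0.001, 0.0, 1.0, -0.0]
force: [0.5, 0.4, -1.8]
finger_gap: 0.339
gripper_force: 40.4
```

Call:
drive_tool(
  deltas=[
    [[0.12, 0.95, 0], [0, 0, 0], -0.6],
    [[0.12, 0.95, 0], [0, 0, 0], -0.6],
    [[0.12, 0.95, 0], [0, 0, 0], -0.6],
    [[0.12, 0.95, 0], [0, 0, 0], -0.6],
    [[0.12, 0.95, 0], [0, 0, 0], -0.6],
  ],
)

```text
t: 5.0
ee_pos: [0.5158, 0.2263, 0.1265]
tool_rot: [0.0, -0.002, 1.0, 0.001]
force: [-0.9, 0.6, -2.1]
finger_gap: 0.339
gripper_force: 40.4
```

Call:
drive_tool(
  deltas=[
    [[0.1, 0.2, 0], [0, 0, 0], -0.6],
    [[0.1, 0.2, 0.2], [0, 0, 0], -0.6],
    [[0.1, 0.2, 0.4], [0, 0, 0], -0.6],
    [[0.1, 0.2, 0.4], [0, 0, 0], -0.6],
    [[0.1, 0.2, 0.4], [0, 0, 0], -0.6],
  ],
)

```text
t: 5.42
ee_pos: [0.496, 0.2599, 0.0449]
tool_rot: [-0.002, 0.0, 1.0, -0.001]
force: [0.0, -0.0, -1.4]
finger_gap: 0.343
gripper_force: 40.8
```

```bash
python3 -c "
from h import *
go(.496,.261,.0165,90)"
```

```text
shift [-0.0002  0.0061  0.1421] norm mm 28.5 turn [-0.0018 -0.002  -0.0005] t 5.4167 pos [0.496  0.2599 0.0449] F [ 0.  -0.  -1.4] gap 0.343
```

Call:
drive_tool(
  deltas=[
    [[0, 0, 0.06], [0, 0, 0], -0.6],
    [[0, 0, 0.11], [0, 0, 0], -0.6],
    [[0, 0, 0.13], [0, 0, 0], -0.6],
    [[0, 0, 0.135], [0, 0, 0], -0.6],
    [[0, 0, 0.135], [0, 0, 0], -0.6],
  ],
)

```text
t: 5.83
ee_pos: [0.4975, 0.2608, 0.019]
tool_rot: [0.0, 0.001, 1.0, 0.0]
force: [0.2, -0.4, -2.7]
finger_gap: 0.341
gripper_force: 41.0
```

Call:
drive_tool(
  deltas=[
    [[0, 0, 0.005], [0, 0, 0], -0.6],
    [[0, 0, 0.01], [0, 0, 0], -0.6],
    [[0, 0, 0.01], [0, 0, 0], -0.6],
  ],
)

```text
t: 6.08
ee_pos: [0.4978, 0.2611, 0.0177]
tool_rot: [0.0, 0.0, 1.0, 0.0]
force: [-2.2, -1.2, 4.0]
finger_gap: 0.34
gripper_force: 41.6
```

Contact. Release and rise.

Call:
drive_tool(
  deltas=[
    [[0, 0, 0], [0, 0, 0], 0.3],
    [[0, 0, 0], [0, 0, 0], 0.3],
    [[0, 0, 0], [0, 0, 0], 0.3],
    [[0, 0, -0.15], [0, 0, 0], 0.3],
    [[0, 0, -0.3], [0, 0, 0], 0.3],
  ],
)

```text
t: 6.5
ee_pos: [0.496, 0.2601, 0.076]
tool_rot: [-0.002, 0.0, 1.0, -0.001]
force: [0.7, -0.0, 0.0]
finger_gap: 0.649
gripper_force: 0.0
```

Call:
drive_tool(
  deltas=[
    [[0, 0, -0.2], [0, 0, 0], 0.5],
    [[0, -0.2, -0.4], [0, 0, 0], 0.5],
    [[0, -0.4, -0.4], [0, 0, 0], 0.5],
    [[0, -0.6, -0.4], [0, 0, 0], 0.5],
    [[0, -0.8, -0.4], [0, 0, 0], 0.5],
  ],
)

```text
t: 6.92
ee_pos: [0.4976, 0.1061, 0.1581]
tool_rot: [0.001, -0.0, 1.0, 0.001]
force: [1.0, -0.6, 0.4]
finger_gap: 0.752
gripper_force: 0.0
```

```bash
python3 -c "
from h import *
f=cam('side'); d=tip_of('side','block')
for q in d: print(q['p'],ray(f,q['uv'],.005))
g=cam('top'); d=tip_of('top','block')
for q in d: print(q['p'],ray(g,q['uv'],.005))
cv2.imwrite('pics/b.png',np.hstack([cv2.resize(i[:,:,::-1],None,fx=4,fy=4,interpolation=cv2.INTER_CUBIC) for i in (f['img'][140:230,240:340],g['img'][210:300,140:240])]))
go(.477,-.26,.1,62)"
```

```text
0.51 [0.49563479 0.24105739 0.005     ]
0.3 [0.48566009 0.05673636 0.005     ]
0.24 [0.76834351 0.16936337 0.005     ]
shift [ 0.0955 -1.8322  0.2841] norm mm 371.3 turn [5.000e-04 3.000e-04 3.088e-01] t 7.1167 pos [0.4974 0.1063 0.1571] F [0.  1.  0.4] gap 0.749
```

View pics/b.png

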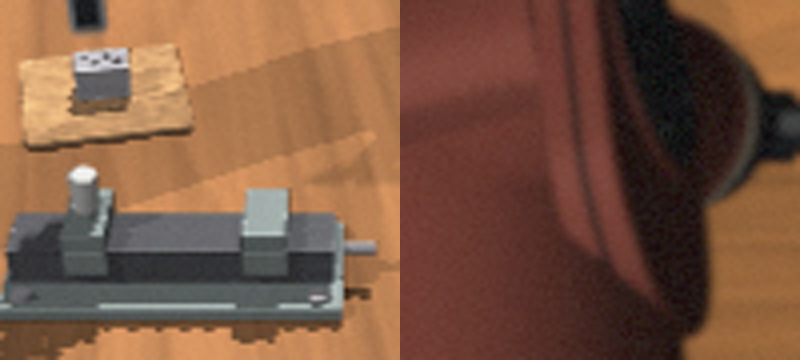

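The block sits flat and well inside the pad, with its top at crop (102,60). Next is the case.

Call:
drive_tool(
  deltas=[
    [[0.05, -1, 0], [0, 0, 0.308], 0.4],
    [[0.05, -1, 0], [0, 0, 0.308], 0.4],
    [[0.05, -1, 0], [0, 0, 0.308], 0.4],
    [[0.05, -1, 0], [0, 0, 0.308], 0.4],
    [[0.05, -1, 0], [0, 0, 0.308], 0.4],
  ],
)

```text
t: 7.53
ee_pos: [0.487, -0.0941, 0.1569]
tool_rot: [0.0, 0.243, 0.97, -0.0]
force: [0.8, -0.8, -0.5]
finger_gap: 0.703
gripper_force: 0.0
```

```bash
python3 -c "
from h import *
go(.477,-.26,.06,62)
f=cam('side')
a=ray(f,(267.6,297),.005);b=ray(f,(257.6,316),.005); print(a,b,np.degrees(np.arctan2(*(a-b)[1::-1])))"
```

```text
shift [-0.3463 -0.7551  0.4846] norm mm 192.3 turn [-0.      0.0004 -0.0013] t 7.5333 pos [ 0.487  -0.0941  0.1569] F [ 0.8 -0.8 -0.5] gap 0.703
[ 0.48714874 -0.23937168  0.005     ] [ 0.46766399 -0.27994444  0.005     ] 64.3477192251527
```

Call:
drive_tool(
  deltas=[
    [[-0.346, -0.755, 0.45], [0, 0, -0.008], 0.4],
    [[-0.346, -0.755, 0.45], [0, 0, -0.008], 0.4],
    [[-0.346, -0.755, 0.45], [0, 0, -0.008], 0.4],
    [[-0.346, -0.755, 0.45], [0, 0, -0.008], 0.4],
    [[-0.346, -0.755, 0.45], [0, 0, -0.008], 0.4],
  ],
)

```text
t: 8.0
ee_pos: [0.4771, -0.2609, 0.0646]
tool_rot: [-0.001, 0.234, 0.972, -0.001]
force: [-0.4, 0.7, 0.7]
finger_gap: 0.702
gripper_force: 0.0
```

Call:
drive_tool(
  deltas=[
    [[0, 0, 0.05], [0, 0, 0], 0.4],
    [[0, 0, 0.1], [0, 0, 0], 0.4],
  ],
)

```text
t: 8.17
ee_pos: [0.4783, -0.2584, 0.0456]
tool_rot: [-0.0, 0.234, 0.972, -0.0]
force: [0.2, 0.3, -0.1]
finger_gap: 0.699
gripper_force: 0.0
```

```bash
python3 -c "
from h import *
go(.477,-.26,.012,62.7)
f=cam('side');g=cam('top')
cv2.imwrite('pics/c.png',np.hstack([cv2.resize(i[:,:,::-1],None,fx=6,fy=6,interpolation=cv2.INTER_CUBIC) for i in (f['img'][260:340,230:295],g['img'][210:290,364:429])]))"
```

```text
shift [ 0.002  -0.0099  0.1679] norm mm 33.6 turn [-0.0004 -0.0005  0.0026] t 8.1667 pos [ 0.4783 -0.2584  0.0456] F [ 0.2  0.3 -0.1] gap 0.699
```

View pics/c.png

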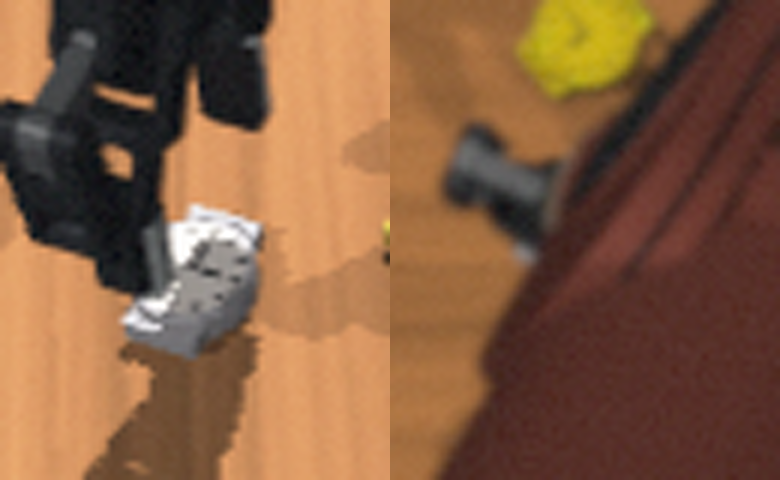

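```bash
python3 -c "
from h import *
f=cam('side'); s=bot.sense(); q=s['tool_rot']; Rt=R.from_quat([q[1],q[2],q[3],q[0]])
P=lambda p:np.round((proj(f,s['ee_pos']+Rt.apply(p))-[230,260])*6)
for z in (.008,.004,0,-.011):
  print(z,[P([x,y,z]) for x,y in((-.011,-.0297),(.011,-.0297),(-.011,.0297),(.011,.0297))])
for y in(.024,-.024):
  for x in(-.012,.012):print('lug',np.round((proj(f,np.array([.4775,-.26,.009])+Rt.apply([x,y,0]))-[230,260])*6))
"
```

```text
0.008 [array([177., 287.]), array([110., 267.]), array([261., 137.]), array([197., 120.])]
0.004 [array([176., 278.]), array([108., 259.]), array([260., 129.]), array([196., 112.])]
0 [array([174., 270.]), array([107., 250.]), array([259., 120.]), array([195., 103.])]
-0.011 [array([170., 246.]), array([102., 226.]), array([256.,  96.]), array([191.,  79.])]
lug [262. 221.]
lug [194. 202.]
lug [197. 343.]
lug [125. 322.]
```

The side view shows the case lugs exactly where predicted, with the far lug corner at crop (262,222) and the near one at (195,347). The fingertips are about 7 mm ahead of the TCP and line up with the lug axis, so I'll descend.

Call:
drive_tool(
  deltas=[
    [[0, -0.005, 0.08], [0, 0, 0], 0.4],
    [[0, -0.005, 0.13], [0, 0, 0], 0.4],
    [[0, -0.005, 0.16], [0, 0, 0], 0.4],
    [[0, -0.005, 0.165], [0, 0, 0], 0.4],
    [[0, -0.005, 0.165], [0, 0, 0], 0.4],
  ],
)

```text
t: 8.73
ee_pos: [0.4776, -0.2588, 0.0137]
tool_rot: [-0.0, 0.233, 0.972, 0.0]
force: [0.1, 0.4, -0.4]
finger_gap: 0.702
gripper_force: 0.0
```

```bash
python3 -c "
from h import *
go(.477,-.26,.0105,62.7); go(.477,-.26,.0105,62.7)"
```

```text
shift [-0.0001 -0.0065  0.0161] norm mm 3.5 turn [-0.     -0.0003  0.0033] t 8.7333 pos [ 0.4776 -0.2588  0.0137] F [ 0.1  0.4 -0.4] gap 0.702
shift [-0.0001 -0.0065  0.0161] norm mm 3.5 turn [-0.     -0.0003  0.0033] t 8.7333 pos [ 0.4776 -0.2588  0.0137] F [ 0.1  0.4 -0.4] gap 0.702
```

Call:
drive_tool(
  deltas=[
    [[0, -0.005, 0.01], [0, 0, 0], 0.25],
    [[0, -0.005, 0.015], [0, 0, 0], 0.1],
    [[0, -0.005, 0.015], [0, 0, 0], -0.1],
    [[0, -0.005, 0.015], [0, 0, 0], -0.2],
    [[0, -0.005, 0.015], [0, 0, 0], -0.2],
  ],
  grip_force=25,
)

```text
t: 9.15
ee_pos: [0.4775, -0.2605, 0.0117]
tool_rot: [0.001, 0.234, 0.972, 0.0]
force: [-1.8, 1.5, 8.1]
finger_gap: 0.549
gripper_force: 24.5
```

Call:
drive_tool(
  deltas=[
    [[0, 0, 0], [0, 0, 0], -0.2],
    [[0, 0, -0.02], [0, 0, 0], -0.2],
    [[0, 0, -0.05], [0, 0, 0], -0.2],
    [[0, 0, -0.1], [0, 0, 0], -0.2],
    [[0, 0, -0.1], [0, 0, 0], -0.2],
  ],
)

```text
t: 9.57
ee_pos: [0.4781, -0.2609, 0.0328]
tool_rot: [0.001, 0.234, 0.972, -0.0]
force: [-0.3, 0.8, -0.4]
finger_gap: 0.546
gripper_force: 25.8
```

Call:
drive_tool(
  deltas=[
    [[0, 0, -0.2], [0, 0, 0], -0.2],
    [[0, 0, -0.35], [0, 0, 0], -0.2],
    [[0, 0, -0.5], [0, 0, 0], -0.2],
    [[0, 0, -0.5], [0, 0, 0], -0.2],
  ],
)

```text
t: 9.9
ee_pos: [0.4797, -0.2621, 0.1365]
tool_rot: [0.004, 0.234, 0.972, -0.0]
force: [0.9, -1.0, -1.0]
finger_gap: 0.547
gripper_force: 26.6
```

```bash
python3 -c "
from h import *
f=cam('side');g=cam('top')
go(.5375,.0,.13,81.7)
cv2.imwrite('pics/d.png',np.hstack([cv2.resize(i[:,:,::-1],None,fx=6,fy=6,interpolation=cv2.INTER_CUBIC) for i in (f['img'][225:325,220:345],)]))"
```

```text
shift [0.326  1.2953 0.0103] norm mm 267.1 turn [ 0.0005  0.0019 -0.208 ] t 10.0 pos [ 0.4779 -0.2604  0.1319] F [-1.1  0.6 -1.2] gap 0.545
```

View pics/d.png

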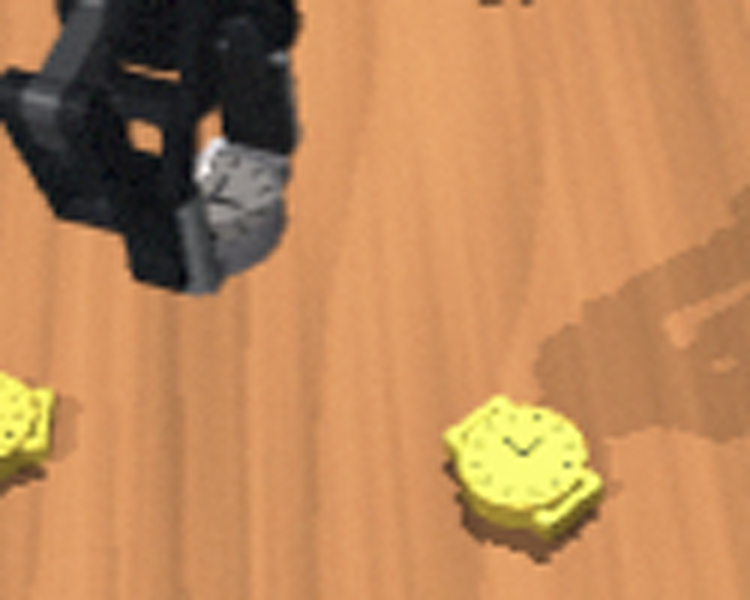

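The case hangs level at the fingertips, dial up, around crop (245,200). The look-alikes are undisturbed. I'll refine the vice pose from the side view using corners read earlier.

```bash
python3 -c "
from h import *
f=cam('side'); o=[235,170]; a=np.radians(-8.3); X=np.array([np.cos(a),np.sin(a)]); Y=np.array([-X[1],X[0]])
w=np.array([ray(f,np.array(p)/5+o,.05)[:2] for p in [(335,88),(386,88),(384,140),(328,140)]]); c=w.mean(0); print('fj',w,'vice',c-X*.058)
k=ray(f,np.array((128,68))/5+o,.078)[:2]; print('knob',k)
b=np.array([ray(f,np.array(p)/5+o,.01)[:2] for p in [(22,242),(455,237)]]); d=b[1]-b[0]; print('front edge',b,np.hypot(*d),np.degrees(np.arctan2(d[1],d[0])),'vice',b.mean(0)+Y*.045)
for V in ([.534,.0345],[.536,.034],[.532,.0353]):
  P=lambda x,y,z:np.round((proj(f,[*(np.array(V)+X*x+Y*y),z])-o)*5).astype(int)
  print(V,[P(x,y,.05) for x,y in((.045,.025),(.071,.025),(.071,-.025),(.045,-.025))],[P(-.105,-.045,.01),P(.105,-.045,.01)])
"
```

```text
fj [[0.58489715 0.04717004]
 [0.6097136  0.04312598]
 [0.60351631 0.00101192]
 [0.57724207 0.00524951]] vice [0.53644979 0.03251202]
knob [0.48633084 0.03993663]
front edge [[ 0.42780621  0.00097917]
 [ 0.63293814 -0.02775082]] 0.20713406400038842 -7.972767300435388 vice [0.53686821 0.03114283]
[0.534, 0.0345] [array([328,  82]), array([381,  82]), array([378, 142]), array([324, 143])] [array([ 13, 237]), array([451, 234])]
[0.536, 0.034] [array([332,  82]), array([385,  82]), array([383, 143]), array([328, 143])] [array([ 18, 238]), array([455, 234])]
[0.532, 0.0353] [array([324,  82]), array([377,  81]), array([374, 142]), array([319, 142])] [array([  9, 237]), array([447, 233])]
```

Call:
drive_tool(
  deltas=[
    [[0.2, 0.9, 0], [0, 0, -0.21], -0.2],
    [[0.2, 0.9, 0], [0, 0, -0.21], -0.2],
    [[0.2, 0.9, 0], [0, 0, -0.21], -0.2],
    [[0.2, 0.9, 0], [0, 0, -0.21], -0.2],
    [[0.2, 0.9, 0], [0, 0, -0.21], -0.2],
  ],
)

```text
t: 10.47
ee_pos: [0.5233, -0.0754, 0.1291]
tool_rot: [-0.001, 0.068, 0.998, 0.001]
force: [0.0, 0.2, -0.8]
finger_gap: 0.546
gripper_force: 26.6
```

```bash
python3 -c "
from h import *
go(.5533,.0308,.1,81.7)"
```

```text
shift [-0.0769  0.546   0.1459] norm mm 114.1 turn [ 0.0009 -0.0016  0.0058] t 10.4667 pos [ 0.5233 -0.0754  0.1291] F [ 0.   0.2 -0.8] gap 0.546
```

Call:
drive_tool(
  deltas=[
    [[-0.077, 0.546, 0], [0, 0, 0.005], -0.2],
    [[-0.077, 0.546, 0], [0, 0, 0.005], -0.2],
    [[-0.077, 0.546, 0.1], [0, 0, 0.005], -0.2],
    [[-0.077, 0.546, 0.15], [0, 0, 0.005], -0.2],
    [[-0.077, 0.546, 0.15], [0, 0, 0.005], -0.2],
  ],
)

```text
t: 10.88
ee_pos: [0.5516, 0.026, 0.0968]
tool_rot: [-0.003, 0.073, 0.997, -0.001]
force: [-0.9, -1.1, -1.9]
finger_gap: 0.546
gripper_force: 26.6
```

```bash
python3 -c "
from h import *
grab_frame('top')
go(.5533,.0308,.05,81.7)"
```

```text
shift [-0.0022  0.035   0.2411] norm mm 48.7 turn [-0.0016 -0.0029 -0.0026] t 10.9333 pos [0.5521 0.024  0.0982] F [ 0.5 -0.8 -0.2] gap 0.545
```

Call:
drive_tool(
  deltas=[
    [[-0.002, 0.035, 0], [0, 0, 0], -0.2],
    [[-0.002, 0.035, 0.1], [0, 0, 0], -0.2],
    [[-0.002, 0.035, 0.18], [0, 0, 0], -0.2],
    [[-0.002, 0.035, 0.22], [0, 0, 0], -0.2],
    [[-0.002, 0.035, 0.22], [0, 0, 0], -0.2],
  ],
)

```text
t: 11.35
ee_pos: [0.5543, 0.0301, 0.0556]
tool_rot: [-0.001, 0.076, 0.997, -0.0]
force: [-0.5, 0.7, -0.6]
finger_gap: 0.546
gripper_force: 26.6
```

```bash
python3 -c "
from h import *
f=cam('side')
go(.5533,.0308,.0465,81.7)
cv2.imwrite('pics/e.png',cv2.resize(f['img'][140:235,235:345,::-1],None,fx=6,fy=6,interpolation=cv2.INTER_CUBIC))"
```

```text
shift [0.0089 0.0018 0.0507] norm mm 10.3 turn [-0.0004 -0.0006 -0.0042] t 11.4 pos [0.555  0.0302 0.0566] F [1.2 0.1 0. ] gap 0.547
```

View pics/e.png

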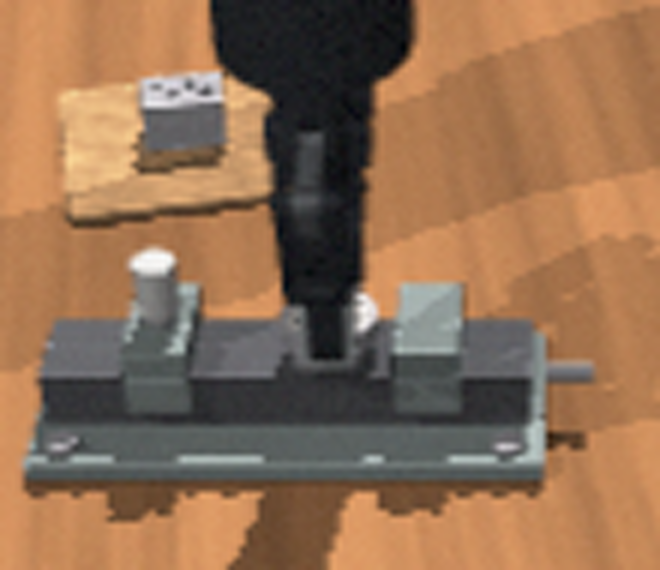

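The case hangs over the bed. Its right edge is at crop 376 and the fixed jaw face at 395, so there is clearance to lower it.

Call:
drive_tool(
  deltas=[
    [[0.005, 0.002, 0.02], [0, 0, -0.003], -0.2],
    [[0.005, 0.002, 0.035], [0, 0, -0.003], -0.2],
    [[0.005, 0.002, 0.043], [0, 0, -0.003], -0.2],
    [[0.005, 0.002, 0.043], [0, 0, -0.003], -0.2],
  ],
)

```text
t: 11.73
ee_pos: [0.5545, 0.0316, 0.0482]
tool_rot: [0.0, 0.073, 0.997, 0.0]
force: [-0.2, 0.6, -1.1]
finger_gap: 0.554
gripper_force: 26.6
```

Call:
drive_tool(
  deltas=[
    [[0, 0, 0.005], [0, 0, 0], -0.2],
    [[0, 0, 0.01], [0, 0, 0], -0.2],
    [[0, 0, 0.01], [0, 0, 0], -0.2],
  ],
)

```text
t: 11.98
ee_pos: [0.5547, 0.0316, 0.0468]
tool_rot: [0.0, 0.073, 0.997, 0.0]
force: [-2.8, -0.4, 6.2]
finger_gap: 0.546
gripper_force: 27.2
```

Call:
drive_tool(
  deltas=[
    [[0, 0, 0], [0, 0, 0], 0.1],
    [[0, 0, 0], [0, 0, 0], 0.35],
    [[0, 0, 0], [0, 0, 0], 0.35],
    [[0, 0, -0.1], [0, 0, 0], 0.35],
    [[0, 0, -0.3], [0, 0, 0], 0.35],
  ],
)

```text
t: 12.4
ee_pos: [0.5514, 0.0313, 0.1028]
tool_rot: [-0.004, 0.072, 0.997, -0.001]
force: [1.3, 1.2, 0.3]
finger_gap: 0.672
gripper_force: 0.0
```

Call:
drive_tool(
  deltas=[
    [[0, 0, -0.2], [0, 0, 0], 0.3],
    [[0.1, 0, -0.3], [0, 0, 0], -0.3],
    [[0.3, 0, -0.3], [0, 0, 0], -1],
    [[0.5, 0, -0.3], [0, 0, 0], -1],
    [[0.5, 0, -0.3], [0, 0, 0], -1],
  ],
)

```text
t: 12.82
ee_pos: [0.4489, 0.0465, 0.1652]
tool_rot: [-0.002, 0.072, 0.997, 0.001]
force: [-0.4, 0.1, -0.1]
finger_gap: 0.083
gripper_force: 0.0
```

```bash
python3 -c "
from h import *
f=cam('side')
for d in masks_of('side','case')[:4]: print(d['p'],d['extent'])
for d in tip_of('side','case')[:4]: print(d['p'],ray(f,d['uv'],.035))
for d in tip_of('side','jaw_knob')[:1]: print(d['p'],ray(f,d['uv'],.066))
go(.4569,.0461,.07,81.7)
cv2.imwrite('pics/f.png',cv2.resize(f['img'][150:235,235:345,::-1],None,fx=7,fy=7,interpolation=cv2.INTER_CUBIC))"
```

```text
0.9 [296.9, 291.6, 319.1, 316.1]
0.89 [202.9, 289.8, 227.7, 306.9]
0.71 [283.3, 189.2, 297.7, 205.2]
0.72 [0.55483291 0.03153753 0.035     ]
0.64 [ 0.55762228 -0.30091502  0.035     ]
0.58 [ 0.39035801 -0.25533687  0.035     ]
0.74 [0.4933429  0.03801199 0.066     ]
shift [-2.200e-03  1.000e-04  4.828e-01] norm mm 96.6 turn [ 0.0003  0.0008 -0.0002] t 13.0167 pos [0.4563 0.0461 0.1666] F [-0.4 -0.4  0.7] gap 0.0
```

View pics/f.png

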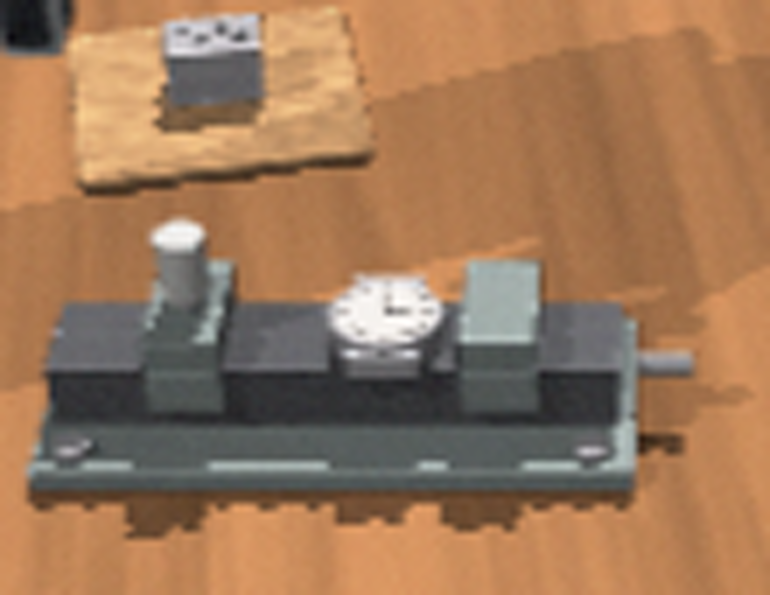

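The case lies flat, dial up, on the bed. Its dial centre is at crop (386,312), with the lugs pointing across the bed. Next I'll check its offset from the vice centreline using this same view.

```bash
python3 -c "
from h import *
f=cam('side'); o=[235,150]
r=lambda p,z:ray(f,np.array(p)/7+o,z)[:2]
a=np.radians(-8.2); X=np.array([np.cos(a),np.sin(a)]); Y=np.array([-X[1],X[0]])
fj=np.mean([r(p,.05) for p in[(468,261),(541,261),(538,342),(459,344)]],0)
b=np.mean([r(p,.01) for p in[(30,466),(634,463)]],0)+Y*.045
k=r((179,234),.078)
V=fj-X*.058; c=r((386,312),.046); print('V',V,b,'case',c)
for v in(V,b): print('case in vice',(c-v)@X,(c-v)@Y,'knob',(k-v)@X,(k-v)@Y)
l=[r(p,.044) for p in[(358,277),(425,277),(424,350),(342,349)]]; l=np.array(l); print('lug c',l.mean(0),[( l.mean(0)-v)@Y for v in (V,b)])
d=l[0]+l[1]-l[2]-l[3]; print('lug axis angle',np.degrees(np.arctan2(d[1],d[0])), 'want',81.8)
"
```

```text
V [0.53627712 0.03112226] [0.53640957 0.03704906] case [0.55390784 0.02839527]
case in vice 0.01783941205525819 -0.00018446559330297443 knob -0.05085246954497054 0.002318249729000294
case in vice 0.018553656360784345 -0.006069558376563859 knob -0.05013822523944438 -0.003566843054260591
lug c [0.55441718 0.03070725] [np.float64(0.0021765225189224824), np.float64(-0.0037085702643384027)]
lug axis angle 81.51911682071405 want 81.8
```

```bash
python3 -c "
from h import *
go(.485,.0415,.067,81.8)"
```

```text
shift [-0.1435 -0.0011  0.4972] norm mm 103.5 turn [-0.0001  0.0006 -0.0016] t 13.0667 pos [0.4565 0.0459 0.1664] F [ 1.3 -1.4 -0.2] gap 0.002
```

Call:
drive_tool(
  deltas=[
    [[-0.144, -0.001, 0], [0, 0, 0], 0.1],
    [[-0.144, -0.001, 0.1], [0, 0, 0], 0.1],
    [[-0.144, -0.001, 0.25], [0, 0, 0], 0.1],
    [[-0.144, -0.001, 0.3], [0, 0, 0], 0.1],
    [[-0.144, -0.001, 0.3], [0, 0, 0], 0.1],
  ],
)

```text
t: 13.48
ee_pos: [0.4827, 0.0409, 0.1035]
tool_rot: [-0.002, 0.073, 0.997, -0.002]
force: [-0.0, -0.0, 0.5]
finger_gap: 0.553
gripper_force: 0.0
```

Call:
drive_tool(
  deltas=[
    [[0, 0, 0.1], [0, 0, 0], 0.1],
    [[0, 0, 0.17], [0, 0, 0], 0.1],
    [[0, 0, 0.19], [0, 0, 0], 0.1],
    [[0, 0, 0.195], [0, 0, 0], 0.1],
    [[0, 0, 0.195], [0, 0, 0], 0.1],
  ],
)

```text
t: 13.9
ee_pos: [0.4846, 0.0417, 0.068]
tool_rot: [0.0, 0.073, 0.997, 0.0]
force: [0.3, -0.0, -0.1]
finger_gap: 0.551
gripper_force: 0.0
```

Call:
drive_tool(
  deltas=[
    [[0, 0, 0], [0, 0, 0], -0.46],
    [[0, 0, 0], [0, 0, 0], -0.46],
    [[0, 0, 0], [0, 0, 0], -0.46],
    [[0, 0, 0], [0, 0, 0], -0.46],
  ],
  grip_force=20,
)

```text
t: 14.23
ee_pos: [0.4843, 0.0418, 0.0676]
tool_rot: [0.0, 0.073, 0.997, 0.0]
force: [-0.6, 0.2, 0.0]
finger_gap: 0.266
gripper_force: 0.0
```

Call:
drive_tool(
  deltas=[
    [[0, 0, 0], [0, 0, 0], -0.54],
    [[0, 0, 0], [0, 0, 0], -0.54],
    [[0, 0, 0], [0, 0, 0], -0.54],
  ],
)

```text
t: 14.48
ee_pos: [0.4845, 0.0431, 0.0677]
tool_rot: [0.001, 0.072, 0.997, 0.001]
force: [0.5, 5.2, 2.6]
finger_gap: 0.23
gripper_force: 2.5
```

Call:
drive_tool(
  deltas=[
    [[0, 0, 0], [0, 0, 0], -0.8],
    [[0, 0, 0], [0, 0, 0], -0.8],
    [[0, 0, 0], [0, 0, 0], -0.8],
    [[0, 0, 0], [0, 0, 0], -0.8],
  ],
  grip_force=20,
)

```text
t: 14.82
ee_pos: [0.4847, 0.044, 0.0679]
tool_rot: [0.001, 0.072, 0.997, 0.001]
force: [0.2, 7.7, 3.7]
finger_gap: 0.199
gripper_force: 21.7
```

```bash
python3 -c "
from h import *
go(.4845,.0418,.067,81.8)
s=bot.sense();a=np.radians(-8.3); X=np.array([np.cos(a),np.sin(a)]); Y=np.array([-X[1],X[0]])
d=np.array([.5547,.0316])-s['ee_pos'][:2]; print('case rel knob',d@X,d@Y)"
```

```text
shift [-0.0006 -0.0112  0.0045] norm mm 2.4 turn [ 0.0019  0.0008 -0.0003] t 14.8167 pos [0.4847 0.044  0.0679] F [0.2 7.7 3.7] gap 0.199
case rel knob 0.07106893045978141 -0.0021955182011244544
```

The knob grip puts the vice centreline about 2 mm to +y of where the case was set down. I'll release the knob and re-centre the case first.

Call:
drive_tool(
  deltas=[
    [[0, 0, 0], [0, 0, 0], 0.1],
    [[0, 0, 0], [0, 0, 0], 0.1],
    [[0, 0, -0.1], [0, 0, 0], 0.35],
    [[0, 0, -0.25], [0, 0, 0], 0.35],
    [[0, 0, -0.25], [0, 0, 0], 0.35],
  ],
)

```text
t: 15.23
ee_pos: [0.4864, 0.0413, 0.1214]
tool_rot: [0.003, 0.073, 0.997, 0.001]
force: [1.5, -0.3, 1.5]
finger_gap: 0.675
gripper_force: 0.0
```

Call:
drive_tool(
  deltas=[
    [[-0.2, 0, 0], [0, 0, 0], 0.35],
    [[-0.35, 0, 0], [0, 0, 0], 0.35],
    [[-0.35, 0, 0], [0, 0, 0], 0.35],
    [[-0.35, 0, 0], [0, 0, 0], 0.35],
  ],
)

```text
t: 15.57
ee_pos: [0.554, 0.0305, 0.1167]
tool_rot: [-0.0, 0.073, 0.997, -0.001]
force: [-1.2, -0.1, -0.0]
finger_gap: 0.675
gripper_force: 0.0
```

```bash
python3 -c "
from h import *
go(.5544,.0336,.0475,81.6)
grab_frame('side');go(.5544,.0336,.0475,81.6)"
```

```text
shift [0.0005 0.0161 0.3457] norm mm 69.2 turn [-0.0011 -0.      0.    ] t 15.5667 pos [0.554  0.0305 0.1167] F [-1.2 -0.1 -0. ] gap 0.675
shift [-0.0055  0.0152  0.3453] norm mm 69.1 turn [-0.0008 -0.0007  0.0002] t 15.6167 pos [0.5529 0.0308 0.1166] F [-0.6  0.1  0.2] gap 0.675
```

Call:
drive_tool(
  deltas=[
    [[-0.003, 0.015, 0.15], [0, 0, 0], 0.4],
    [[-0.003, 0.015, 0.26], [0, 0, 0], 0.4],
    [[-0.003, 0.015, 0.33], [0, 0, 0], 0.4],
    [[-0.003, 0.015, 0.345], [0, 0, 0], 0.4],
    [[-0.003, 0.015, 0.345], [0, 0, 0], 0.4],
  ],
)

```text
t: 16.03
ee_pos: [0.5529, 0.0344, 0.0475]
tool_rot: [-0.001, 0.073, 0.997, -0.0]
force: [-0.3, -0.4, -0.2]
finger_gap: 0.699
gripper_force: 0.0
```

Call:
drive_tool(
  deltas=[
    [[0, 0, 0], [0, 0, 0], 0.25],
    [[0, 0, 0], [0, 0, 0], 0.18],
    [[0, 0, 0], [0, 0, 0], 0.14],
    [[0, 0, 0], [0, 0, 0], 0],
    [[0, 0, 0], [0, 0, 0], 0],
  ],
)

```text
t: 16.45
ee_pos: [0.5554, 0.0341, 0.05]
tool_rot: [0.001, 0.073, 0.997, 0.0]
force: [-2.3, -1.0, 10.6]
finger_gap: 0.501
gripper_force: 14.7
```

```bash
python3 -c "
from h import *
go(.5544,.0336,.0475,81.6)"
```

```text
shift [ 0.0046 -0.0032  0.0123] norm mm 2.7 turn [0.0005 0.0015 0.0006] t 16.45 pos [0.5554 0.0341 0.05  ] F [-2.3 -1.  10.6] gap 0.501
```

The fingers closed past the lug width, so something slipped. I'll open, rise and check.

Call:
drive_tool(
  deltas=[
    [[0, 0, 0], [0, 0, 0], 0.1],
    [[0, 0, 0], [0, 0, 0], 0.35],
    [[0, 0, -0.03], [0, 0, 0], 0.4],
    [[0, 0, -0.2], [0, 0, 0], 0.4],
    [[0, 0, -0.35], [0, 0, 0], 0.4],
  ],
)

```text
t: 16.87
ee_pos: [0.5532, 0.0341, 0.1185]
tool_rot: [-0.001, 0.073, 0.997, -0.001]
force: [1.6, 0.2, -0.4]
finger_gap: 0.702
gripper_force: 0.0
```

Call:
drive_tool(
  deltas=[
    [[0.2, 0, -0.1], [0, 0, 0], 0.4],
    [[0.35, 0, -0.2], [0, 0, 0], 0.4],
    [[0.5, 0, -0.2], [0, 0, 0], 0.4],
    [[0.5, 0, -0.2], [0, 0, 0], 0.4],
  ],
)

```text
t: 17.2
ee_pos: [0.4514, 0.0497, 0.1591]
tool_rot: [-0.001, 0.072, 0.997, 0.001]
force: [0.9, -0.4, -0.8]
finger_gap: 0.704
gripper_force: 0.0
```

```bash
python3 -c "
from h import *
f=cam('side'); im=f['img']
for d in masks_of('side','case')[:4]:
    m=d['region']; print(round(d['p'],2),d['extent'],m.sum(), np.argwhere(m).mean(0)[::-1])
for d in masks_of('side','jaw_knob')[:2]: print('knob',d['extent'])
from workcell import tip_of
for d in tip_of('side','case')[:4]: print(round(d['p'],2),ray(f,d['uv'],.035))
# ascii of brightness around the case
g=cv2.resize(im[184:212,275:320].min(2),None,fx=2,fy=1)
for r in g: print(''.join(' .:-=+*#%@'[min(9,v//26)] for v in r))
old=cv2.imread('pics/f.png'); old=cv2.resize(old,(110,85),interpolation=cv2.INTER_AREA)[34:62,40:85].min(2)
print('OLD')
for r in cv2.resize(old,None,fx=2,fy=1): print(''.join(' .:-=+*#%@'[min(9,v//26)] for v in r))
"
```

```text
0.78 [292.3, 293.3, 322.9, 316.9] 422 [307.08056872 302.61137441]
0.77 [199.0, 285.0, 228.1, 305.0] 419 [214.93078759 296.53699284]
0.54 [283.7, 187.4, 298.4, 206.8] 234 [290.31623932 196.01282051]
knob [257.5, 184.2, 268.4, 207.5]
0.8 [ 0.39575836 -0.24634851  0.035     ]
0.73 [ 0.55580769 -0.29332388  0.035     ]
0.48 [0.55067434 0.02522548 0.035     ]
::--------------::::::::::::::--------------------------------------::--------------------
--------------::::::::::::::::::-------------------------::-------------------------------
-----------------::::::::::::-:-----------------------------------------------------------
----------------:::---::::::------------------------==++++++++++++++++++==----------------
----------------:::::::::-:::-----------------------==+++++++++++++++++++=----------------
----------------------==++++++++++*******+=----------=++++++++++++++++++*+-:----------::::
---------------------=+*##%###***##%%##**+=---------==++++++++***********+-:------::::::::
----------------==*#%%%%**###%%%%@@%%%@@%%#+=------=++*******************+-:----::::::::::
--------------=
[... 3656 characters left out ...]
...:..................::::------------------:::................
..................................................:::::----------------:::............::::
.....................:.............:::..........::::::-----------------::::.......::::::..
.......:..:.........::.....:...:::............::.::::::---:-------------:::..........::::.
.................................:::..::........::::::::::::::::::::::::::...........:::..
...............................................:::..::::..............................::::
:::::::::::::::::::::::::::::::::::::::::::::::::::::::::::::.::::::::::::::::::::::::::::
------------------------------------------------------------------------------------------
```

```bash
python3 -c "
from h import *
f=cam('side'); im=f['img'][150:235,235:345,::-1]
old=cv2.resize(cv2.imread('pics/f.png'),(110,85),interpolation=cv2.INTER_AREA)
A=cv2.cvtColor(old,6);B=cv2.cvtColor(np.ascontiguousarray(im),6)
def reg(x0,y0,x1,y1,mot):
    m=np.zeros(A.shape,np.uint8); m[y0:y1,x0:x1]=255; W=np.eye(2,3,dtype=np.float32)
    cc,W=cv2.findTransformECC(A,B,W,mot,(3,200,1e-6),m,3); return cc,W
print('jaw ',reg(65,36,79,60,cv2.MOTION_TRANSLATION)); print('vice',reg(5,60,90,74,cv2.MOTION_TRANSLATION))
print('case t',reg(46,38,64,55,cv2.MOTION_TRANSLATION))
cc,W=reg(46,38,64,55,cv2.MOTION_AFFINE); print('case',cc,W)
o=np.array([235,150]); w=lambda p:ray(f,np.array(p)+o,.046)[:2]
c=np.array([386,312])/7.; t=lambda p:W[:,:2]@p+W[:,2]
print('move mm',(w(t(c))-w(c))*1e3)
for u in((0,5),(5,0)):
    a=w(c+u)-w(c-np.array(u)); b=w(t(c+u))-w(t(c-np.array(u))); print('rot',np.degrees(np.arctan2(b[1],b[0])-np.arctan2(a[1],a[0])))
"
```

```text
jaw  (0.9877035400661738, array([[1.        , 0.        , 0.57197297],
       [0.        , 1.        , 0.16011041]], dtype=float32))
vice (0.9979856215036097, array([[1.        , 0.        , 0.00317896],
       [0.        , 1.        , 0.00561319]], dtype=float32))
case t (0.9899268083632139, array([[1.        , 0.        , 0.03637259],
       [0.        , 1.        , 0.03470958]], dtype=float32))
case 0.9909011888067176 [[ 1.0153927   0.01480581 -1.4143835 ]
 [-0.00529203  1.0219973  -0.8316082 ]]
move mm [0.27187361 0.54699245]
rot 0.47929893424596043
rot 0.5005562207608754
```

The case has not moved (under 0.6 mm and 0.5°). The fingertips simply rode over the lug tops because they were too high. I'll retry about 5 mm lower.

Call:
drive_tool(
  deltas=[
    [[-0.2, 0, 0], [0, 0, 0], 0.4],
    [[-0.4, 0, 0.1], [0, 0, 0], 0.4],
    [[-0.51, 0, 0.2], [0, 0, 0], 0.4],
    [[-0.51, 0, 0.2], [0, 0, 0], 0.4],
    [[-0.51, 0, 0.2], [0, 0, 0], 0.4],
  ],
)

```text
t: 17.87
ee_pos: [0.5563, 0.0328, 0.1156]
tool_rot: [-0.002, 0.073, 0.997, -0.002]
force: [-1.6, 1.1, 0.9]
finger_gap: 0.697
gripper_force: 0.0
```

```bash
python3 -c "
from h import *
grab_frame('side');go(.5544,.0336,.0425,81.6)
grab_frame('side');go(.5544,.0336,.0425,81.6)"
```

```text
shift [0.0074 0.0017 0.3723] norm mm 74.5 turn [-0.0018 -0.0015  0.0001] t 17.9167 pos [0.556  0.0332 0.117 ] F [ 0.1 -0.   0.9] gap 0.698
shift [ 0.0075 -0.0012  0.3774] norm mm 75.5 turn [-0.0007 -0.0006  0.0005] t 17.9667 pos [0.556  0.0337 0.118 ] F [ 0.   0.1 -0.2] gap 0.702
```

Call:
drive_tool(
  deltas=[
    [[0.007, 0, 0.15], [0, 0, 0], 0.4],
    [[0.007, 0, 0.28], [0, 0, 0], 0.4],
    [[0.007, 0, 0.36], [0, 0, 0], 0.4],
    [[0.007, 0, 0.378], [0, 0, 0], 0.4],
    [[0.007, 0, 0.378], [0, 0, 0], 0.4],
  ],
)

```text
t: 18.38
ee_pos: [0.5542, 0.0346, 0.0429]
tool_rot: [-0.0, 0.072, 0.997, 0.0]
force: [0.8, -0.5, 0.2]
finger_gap: 0.7
gripper_force: 0.0
```

Call:
drive_tool(
  deltas=[
    [[0, 0, 0], [0, 0, 0], 0.25],
    [[0, 0, 0], [0, 0, 0], 0.18],
    [[0, 0, 0], [0, 0, 0], 0.14],
    [[0, 0, 0], [0, 0, 0], 0.09],
    [[0, 0, 0], [0, 0, 0], 0.05],
  ],
)

```text
t: 18.8
ee_pos: [0.5558, 0.0344, 0.0441]
tool_rot: [0.001, 0.073, 0.997, 0.0]
force: [-2.3, -0.4, 8.6]
finger_gap: 0.552
gripper_force: 19.5
```

```bash
python3 -c "
from h import *
go(.5544,.0336,.0425,81.6)"
```

```text
shift [ 0.0062 -0.0049  0.0082] norm mm 2.3 turn [0.0007 0.0012 0.0008] t 18.8 pos [0.5558 0.0344 0.0441] F [-2.3 -0.4  8.6] gap 0.552
```

Gripped squarely and centred. Release, then go to the knob.

Call:
drive_tool(
  deltas=[
    [[0, 0, 0], [0, 0, 0], 0.2],
    [[0, 0, 0], [0, 0, 0], 0.4],
    [[0, 0, -0.03], [0, 0, 0], 0.4],
    [[0, 0, -0.2], [0, 0, 0], 0.4],
    [[0, 0, -0.37], [0, 0, 0], 0.4],
  ],
)

```text
t: 19.22
ee_pos: [0.5535, 0.034, 0.1165]
tool_rot: [-0.002, 0.073, 0.997, -0.001]
force: [1.3, 1.6, -1.0]
finger_gap: 0.693
gripper_force: 0.0
```

Call:
drive_tool(
  deltas=[
    [[0.15, 0, -0.1], [0, 0, 0], 0.1],
    [[0.3, 0, -0.1], [0, 0, 0], 0.1],
    [[0.36, 0, -0.1], [0, 0, 0], 0.1],
    [[0.36, 0, -0.1], [0, 0, 0], 0.1],
  ],
)

```text
t: 19.55
ee_pos: [0.4815, 0.0454, 0.1372]
tool_rot: [-0.0, 0.072, 0.997, 0.001]
force: [0.2, 0.6, 0.8]
finger_gap: 0.552
gripper_force: 0.0
```

```bash
python3 -c "
from h import *
f=cam('side'); im=f['img'][150:235,235:345,::-1]
old=cv2.resize(cv2.imread('pics/f.png'),(110,85),interpolation=cv2.INTER_AREA)
A=cv2.cvtColor(old,6);B=cv2.cvtColor(np.ascontiguousarray(im),6)
m=np.zeros(A.shape,np.uint8); m[38:55,46:64]=255
cc,W=cv2.findTransformECC(A,B,np.eye(2,3,dtype=np.float32),cv2.MOTION_AFFINE,(3,200,1e-6),m,3)
o=np.array([235,150]); w=lambda p:ray(f,np.array(p)+o,.046)[:2]
c=np.array([386,312])/7.; t=lambda p:W[:,:2]@p+W[:,2]
print(cc,'move mm',(w(t(c))-w(c))*1e3)
for u in((0,5),(5,0)):
    a=w(c+u)-w(c-np.array(u)); b=w(t(c+u))-w(t(c-np.array(u))); print('rot',np.degrees(np.arctan2(b[1],b[0])-np.arctan2(a[1],a[0])))
go(.4847,.0438,.067,81.7)"
```

```text
0.9884773098942359 move mm [0.88717512 4.34898869]
rot 0.09288413144140796
rot 0.16750567762172924
shift [-0.0089 -0.0068  0.3513] norm mm 70.3 turn [0.0011 0.0003 0.0004] t 19.6 pos [0.4831 0.0453 0.1373] F [0.3 0.1 0.3] gap 0.556
```

Call:
drive_tool(
  deltas=[
    [[-0.009, -0.007, 0.15], [0, 0, 0], 0.1],
    [[-0.009, -0.007, 0.27], [0, 0, 0], 0.1],
    [[-0.009, -0.007, 0.34], [0, 0, 0], 0.1],
    [[-0.009, -0.007, 0.35], [0, 0, 0], 0.1],
    [[-0.009, -0.007, 0.35], [0, 0, 0], 0.1],
  ],
)

```text
t: 20.02
ee_pos: [0.4854, 0.0425, 0.066]
tool_rot: [-0.001, 0.073, 0.997, -0.001]
force: [0.2, -0.6, 0.1]
finger_gap: 0.543
gripper_force: 0.0
```

Call:
drive_tool(
  deltas=[
    [[0, 0, 0], [0, 0, 0], -0.3],
    [[0, 0, 0], [0, 0, 0], -0.54],
    [[0, 0, 0], [0, 0, 0], -0.8],
    [[0, 0, 0], [0, 0, 0], -0.8],
    [[0, 0, 0], [0, 0, 0], -0.8],
  ],
  grip_force=30,
)

```text
t: 20.43
ee_pos: [0.4864, 0.0439, 0.0678]
tool_rot: [0.001, 0.072, 0.997, 0.001]
force: [0.1, 3.0, 7.3]
finger_gap: 0.193
gripper_force: 29.6
```

```bash
python3 -c "
from h import *
go(.4847,.0438,.067,81.7)"
```

```text
shift [ 0.0083 -0.0015  0.0037] norm mm 1.9 turn [0.0011 0.0014 0.0001] t 20.4333 pos [0.4864 0.0439 0.0678] F [0.1 3.  7.3] gap 0.193
```

Call:
drive_tool(
  deltas=[
    [[-0.04, 0, 0], [0, 0, 0], -0.8],
    [[-0.08, 0, 0], [0, 0, 0], -0.8],
    [[-0.12, 0, 0], [0, 0, 0], -0.8],
    [[-0.155, 0, 0], [0, 0, 0], -0.8],
    [[-0.17, 0, 0], [0, 0, 0], -0.8],
  ],
)

```text
t: 20.85
ee_pos: [0.5201, 0.0385, 0.0677]
tool_rot: [0.001, 0.072, 0.997, 0.0]
force: [-2.8, 1.8, 11.1]
finger_gap: 0.19
gripper_force: 30.1
```

Call:
drive_tool(
  deltas=[
    [[-0.007, 0, 0], [0, 0, 0], -0.8],
    [[-0.015, 0, 0], [0, 0, 0], -0.8],
  ],
)

```text
t: 21.02
ee_pos: [0.5226, 0.0381, 0.0677]
tool_rot: [0.001, 0.072, 0.997, 0.001]
force: [-2.6, 2.1, 10.8]
finger_gap: 0.19
gripper_force: 30.1
```

Call:
drive_tool(
  deltas=[
    [[-0.006, 0, 0], [0, 0, 0], -0.8],
    [[-0.012, 0, 0], [0, 0, 0], -0.8],
    [[-0.018, 0, 0], [0, 0, 0], -0.8],
  ],
)

```text
t: 21.27
ee_pos: [0.5259, 0.0376, 0.0677]
tool_rot: [0.0, 0.072, 0.997, 0.001]
force: [-3.6, 2.0, 11.3]
finger_gap: 0.196
gripper_force: 30.1
```

Call:
drive_tool(
  deltas=[
    [[-0.005, 0, 0], [0, 0, 0], -0.8],
    [[-0.01, 0, 0], [0, 0, 0], -0.8],
  ],
)

```text
t: 21.43
ee_pos: [0.5278, 0.0373, 0.0677]
tool_rot: [0.0, 0.072, 0.997, 0.001]
force: [-4.1, 1.2, 11.2]
finger_gap: 0.193
gripper_force: 30.1
```

Call:
drive_tool(
  deltas=[
    [[-0.005, 0, 0], [0, 0, 0], -0.8],
    [[-0.01, 0, 0], [0, 0, 0], -0.8],
  ],
)

```text
t: 21.6
ee_pos: [0.529, 0.0371, 0.0677]
tool_rot: [-0.0, 0.072, 0.997, 0.001]
force: [-10.4, 2.3, 17.4]
finger_gap: 0.192
gripper_force: 30.6
```

Call:
drive_tool(
  deltas=[
    [[-0.005, 0, 0], [0, 0, 0], -0.8],
    [[-0.01, 0, 0], [0, 0, 0], -0.8],
  ],
)

```text
t: 21.77
ee_pos: [0.5293, 0.0371, 0.0676]
tool_rot: [-0.002, 0.072, 0.997, 0.001]
force: [-19.4, 3.0, 27.2]
finger_gap: 0.195
gripper_force: 31.4
```

The jaw is stopped firmly at about 16–19 N. Release and withdraw.

Call:
drive_tool(
  deltas=[
    [[0, 0, 0], [0, 0, 0], -0.3],
    [[0, 0, 0], [0, 0, 0], 0],
    [[0, 0, -0.05], [0, 0, 0], 0.1],
    [[0, 0, -0.2], [0, 0, 0], 0.1],
    [[0, 0, -0.35], [0, 0, 0], 0.1],
  ],
)

```text
t: 22.18
ee_pos: [0.5304, 0.0357, 0.1371]
tool_rot: [-0.001, 0.073, 0.997, -0.001]
force: [0.9, 1.0, 1.3]
finger_gap: 0.547
gripper_force: 0.0
```

Call:
drive_tool(
  deltas=[
    [[0.1, 0, -0.2], [0, 0, 0], 0.1],
    [[0.3, 0, -0.3], [0, 0, 0], 0.1],
    [[0.5, 0, -0.3], [0, 0, 0], 0.1],
    [[0.5, 0, -0.3], [0, 0, 0], 0.1],
  ],
)

```text
t: 22.52
ee_pos: [0.4281, 0.0511, 0.1983]
tool_rot: [0.0, 0.072, 0.997, 0.002]
force: [0.3, 0.0, -0.8]
finger_gap: 0.547
gripper_force: 0.0
```

```bash
python3 -c "
from h import *
f=cam('side'); im=f['img']
for d in masks_of('side','case')[:4]: print(round(d['p'],2),d['extent'])
for n,z in(('jaw_knob',.066),('case',.035)):
  for d in tip_of('side',n)[:3]: print(n,round(d['p'],2),ray(f,d['uv'],z))
for d in tip_of('side','block')[:1]: print('block',d['p'],ray(f,d['uv'],.005))
g=cv2.resize(im[180:212,262:320].min(2),None,fx=2,fy=1)
for r in g: print(''.join(' .:-=+*#%@'[min(9,v//26)] for v in r))
go(.48,.04,.2,81)"
```

```text
0.91 [198.3, 287.7, 227.3, 306.3]
0.67 [284.7, 187.8, 299.2, 203.9]
0.65 [296.5, 291.4, 318.8, 316.3]
jaw_knob 0.8 [0.52774685 0.02741391 0.066     ]
case 0.81 [ 0.55584501 -0.29137034  0.035     ]
case 0.74 [0.56644442 0.05196462 0.035     ]
case 0.66 [ 0.39013457 -0.25259089  0.035     ]
block 0.48 [0.50616399 0.25161017 0.005     ]
::::::::::::::---------------:-----------::::::::::::-------------------::----::------------::::::::::::::--::::::::
:::::::::::::----------------==+**++==--::::::::::::::----------------------------------------::::::::::::::::::::::
:::::::::::::::----------=+#%@@@@@@@%%#+-:::::::::::::------------------------------------::::--::::::::::::::::::::
:::::::::::::::---------=+#%%@@@@@@@@@%#+--:::::::::::::--------::---::------:----::-------:::::--::::::::::::::::::
::::::::::::::----------=+#%%%%@@@@@%%#+-:::::::::::::::------------------------::---------:----::::::::::::::::::::
--::::::::::::------------=+**####*+=----:--::::::::--::::------------:::::-------::--------::::::::::::::::::::::::
:::::::::::::::-----------==========-----:-::::::::::::::----
[... 2419 characters left out ...]
:::----:-----------::::................:::......:::::::::---------:----::--::.........::::...
......:...............::::::::::::::::::::::::........................::..::::::::::::::::::::::::::......::..::..::
................................................................:::...........::::..........................::::::::
::::::::::::::::::::::::::::::::.........:::..........:::::::::::::::::::::::::::::::::...::....::......::::::::::::
--------------------------------------------------------------------------------------------------------------------
shift [-0.2388 -0.0183 -0.0163] norm mm 48.0 turn [-0.0002  0.0004  0.0072] t 22.7667 pos [0.4333 0.0506 0.1967] F [0.2 0.8 0.4] gap 0.553
```

```bash
python3 -c "
from workcell import ticket
print(ticket.hand_in())"
```

```text
the job is handed in; nothing more can be done
None
```

The job is handed in at about 23 s of the 69 s allowed: the block lies flat on the cork pad, and the watch case is clamped dial up in the vice with about 16 N of jaw force. The case is centred across the jaws to about 1–2 mm by my estimate, and I gave the pot, bottle, loupe and tweezers a wide berth but did not re-check them at the end.

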